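# Make up two laboratory sample kits

### The job

Make up the two sample kits from the ware on the bench. In the long three-bay tray: the stoppered flask in the middle bay, with the tall bottle and the cuvette case in the two outer bays, either way round; in the short two-bay tray: the squat jar and the beaker, one to a bay, either way round. Set each down gently (do not drop it) so that it stands upright on the floor of its bay, and leave the amber bottle, the porcelain dish and the brass weight where they stand.

Things in the scene. Friction and masses are not known exactly. Their poses are not given: they have to be found in the camera images.
- flask: Conical glass flask with a black rubber stopper, loose, about 90 g, standing upright, 92 mm tall with the stopper. Base 58 mm across, tapering from 7 mm height to a straight neck 25 mm across that runs from 48 to 80 mm height (thin 27 mm lip at 77 to 80 mm, look only); the 23 mm stopper fills 80 to 92 mm. Take it by the neck. Origin at the centre of its underside, z up.
- tall_bottle: Tall slim white plastic bottle with a white screw cap and blank paper label, loose, about 90 g, upright, 44 mm diameter, 90 mm tall (body straight up to 50 mm, then narrowing to a thin neck and cap 22 mm wide). Origin at the centre of its underside, z up.
- squat_jar: Squat wide white plastic jar with a white lid and blank paper label, loose, about 110 g, upright, 56 mm diameter, 62 mm tall; straight body up to 42 mm, lid of the same diameter from 44 to 62 mm. Origin at the centre of its underside, z up.
- beaker: Small clear glass beaker, open at the top, empty, loose, about 50 g, upright, 47 mm diameter with straight sides, 49 mm across the slightly flared rim, 60 mm tall, wall 3 mm; it is rigid and may be taken across its outside. Origin at the centre of its underside, z up.
- cuvette_case: Closed white plastic cuvette case, a rectangular box 62 mm (its x) by 42 mm (its y) by 48 mm tall, with a grey seam and latch, loose, about 80 g. Take it across the 42 mm; it may lie at any yaw in its bay. Origin at the centre of its underside, z up.
- long_tray: Grey plastic kit tray with three bays in a row, fixed to the bench, 88 mm (x) by 256 mm (y, its long axis), walls and dividers 22 mm high and 4 mm thick, floor 6 mm thick. Bays are 80 mm square inside; their centres lie at y = -84, 0 and +84 mm, x = 0. Origin at the centre of its underside, z up.
- short_tray: Grey plastic kit tray with two bays in a row, fixed to the bench, 88 mm (x) by 172 mm (y, its long axis), walls and divider 22 mm high and 4 mm thick, floor 6 mm thick. Bays are 80 mm square inside; their centres lie at y = -42 and +42 mm, x = 0. Origin at the centre of its underside, z up.
- amber_bottle: Bystander: small amber glass bottle with a black cap, loose, 36 mm diameter, 75 mm tall; leave it standing. Origin at the centre of its underside, z up.
- dish: Bystander: open white porcelain dish, loose, 76 mm across the rim, 36 mm tall; leave it standing. Origin at the centre of its underside, z up.
- weight: Bystander: brass balance weight with a knob, loose, 30 mm diameter, 48 mm tall, standing between the trays; leave it standing. Origin at the centre of its underside, z up.
Things that resemble listed ones, but are neither listed nor needed, are in the scene too. Leave any blue look-alike of the flask alone. Leave any green look-alike of the cuvette_case alone.

How it is judged (in metres and radians):
At the end, for the whole second after the job is handed in: Flask in the long tray's middle bay, tall bottle and cuvette case in its outer bays, squat jar and beaker in the short tray's two bays: each within 22 mm of its bay's centre along each tray axis, on the floor (under 5 mm above it), upright within 0.1 rad, at rest and released (x of flask in the frame of long_tray between -0.022 and 0.022 m and y of flask in the frame of long_tray between -0.022 and 0.022 m and (((x of tall_bottle in the frame of long_tray between -0.022 and 0.022 m and y of tall_bottle in the frame of long_tray between 0.062 and 0.106 m) and (x of cuvette_case in the frame of long_tray between -0.022 and 0.022 m and y of cuvette_case in the frame of long_tray between -0.106 and -0.062 m)) or ((x of tall_bottle in the frame of long_tray between -0.022 and 0.022 m and y of tall_bottle in the frame of long_tray between -0.106 and -0.062 m) and (x of cuvette_case in the frame of long_tray between -0.022 and 0.022 m and y of cuvette_case in the frame of long_tray between 0.062 and 0.106 m))) and (((x of squat_jar in the frame of short_tray between -0.022 and 0.022 m and y of squat_jar in the frame of short_tray between 0.02 and 0.064 m) and (x of beaker in the frame of short_tray between -0.022 and 0.022 m and y of beaker in the frame of short_tray between -0.064 and -0.02 m)) or ((x of squat_jar in the frame of short_tray between -0.022 and 0.022 m and y of squat_jar in the frame of short_tray between -0.064 and -0.02 m) and (x of beaker in the frame of short_tray between -0.022 and 0.022 m and y of beaker in the frame of short_tray between 0.02 and 0.064 m))) and z of each of flask, tall_bottle, cuvette_case in the frame of long_tray below 0.011 m and angle between each of flask, tall_bottle, cuvette_case, squat_jar, beaker's own z axis and vertical below 0.1 rad and linear speed of each of flask, tall_bottle, cuvette_case, squat_jar, beaker below 0.02 m/s and z of each of squat_jar, beaker in the frame of short_tray below 0.011 m); the robot touches nothing.
It fails at once if a piece of ware is dropped: out of the fingers over a tray, more than 30 mm above its floor ((x of flask in the frame of long_tray between -0.044 and 0.044 m and y of flask in the frame of long_tray between -0.128 and 0.128 m and z of flask in the frame of long_tray above 0.036 m and contact force between flask and the fingers below 0.02 N) or (x of flask in the frame of short_tray between -0.044 and 0.044 m and y of flask in the frame of short_tray between -0.086 and 0.086 m and z of flask in the frame of short_tray above 0.036 m and contact force between flask and the fingers below 0.02 N) or (x of tall_bottle in the frame of long_tray between -0.044 and 0.044 m and y of tall_bottle in the frame of long_tray between -0.128 and 0.128 m and z of tall_bottle in the frame of long_tray above 0.036 m and contact force between tall_bottle and the fingers below 0.02 N) or (x of tall_bottle in the frame of short_tray between -0.044 and 0.044 m and y of tall_bottle in the frame of short_tray between -0.086 and 0.086 m and z of tall_bottle in the frame of short_tray above 0.036 m and contact force between tall_bottle and the fingers below 0.02 N) or (x of cuvette_case in the frame of long_tray between -0.044 and 0.044 m and y of cuvette_case in the frame of long_tray between -0.128 and 0.128 m and z of cuvette_case in the frame of long_tray above 0.036 m and contact force between cuvette_case and the fingers below 0.02 N) or (x of cuvette_case in the frame of short_tray between -0.044 and 0.044 m and y of cuvette_case in the frame of short_tray between -0.086 and 0.086 m and z of cuvette_case in the frame of short_tray above 0.036 m and contact force between cuvette_case and the fingers below 0.02 N) or (x of squat_jar in the frame of long_tray between -0.044 and 0.044 m and y of squat_jar in the frame of long_tray between -0.128 and 0.128 m and z of squat_jar in the frame of long_tray above 0.036 m and contact force between squat_jar and the fingers below 0.02 N) or (x of squat_jar in the frame of short_tray between -0.044 and 0.044 m and y of squat_jar in the frame of short_tray between -0.086 and 0.086 m and z of squat_jar in the frame of short_tray above 0.036 m and contact force between squat_jar and the fingers below 0.02 N) or (x of beaker in the frame of long_tray between -0.044 and 0.044 m and y of beaker in the frame of long_tray between -0.128 and 0.128 m and z of beaker in the frame of long_tray above 0.036 m and contact force between beaker and the fingers below 0.02 N) or (x of beaker in the frame of short_tray between -0.044 and 0.044 m and y of beaker in the frame of short_tray between -0.086 and 0.086 m and z of beaker in the frame of short_tray above 0.036 m and contact force between beaker and the fingers below 0.02 N)).
It fails at once if the amber bottle, the porcelain dish or the brass weight is shifted by more than 25 mm or tipped (distance of any of amber_bottle, dish, weight from where it was at the start of the episode above 0.025 m or angle between any of amber_bottle, dish, weight's own z axis and vertical above 0.3 rad).
It also fails if it takes over 128 s, if anything falls off the work surface, if the arm or the gripper's body presses on something with over 40 N, if the wrist force passes 120 N, or if a joint passes its speed limit or range.

### The arm

A 6-joint arm with a two-finger parallel gripper is mounted at the origin on the work surface. World frame = base frame: x ahead of the robot, y to its left, z up, the work surface at z = 0. Lengths are in mm, angles in rad, forces in N, time in s.
With the tool pointing down it reaches from about 350 to 975 mm from the base axis. Payload 7.1 kg.
Tool frame: the origin (TCP) lies midway between the tips of the shut fingers; the grasp point (between the pads) lies 19 mm behind it (ctrl.grip_depth is the distance from the TCP to the grasp point, in mm); z points along the fingers, y is the line along which they close (so a half turn about z gives the same grasp; the last joint's range is limited). The gripper opens to 88 mm and grips with 3 to 60 N. Pads are 20 mm wide; open, the fingers measure 115 mm over their backs; the gripper's body (75 mm by 178 mm) begins 61 mm behind the grasp point.
Start: joints at [1.174, 0.423, 1.63, -0, 1.089, -0.019], TCP at [230.515, 580.919, 198.775] pointing down, gripper open.
Joint ranges: [-3, 3], [-0.9, 2.11], [0.09, 2.58], [-1.31, 4.45], [0.11, 2.69], [-2.54, 2.54]. Speed limits (rad/s): [2.39, 2.39, 3.01, 3.14, 3.14, 3.14].

### API

Orientations are given as a rotation vector (axis times angle).
In Python, from workcell import get_obs, vision, ctrl gives the robot as it stands.
- The arm moves only by the tool step_arm, never from a script. Its argument "plan" is a list of rows, each a list of 7 numbers: the opening, from -1 (shut) to 1 (fully open), then the shift along the tool's x, y, z as a fraction of full scale, then the turn, a rotation vector about the tool's x, y, z as a fraction of full scale. In form: [[fingers, dx, dy, dz, wx, wy, wz], ...]. A call has 1 to 20 rows; each row shifts and turns the commanded pose from where the row before left it, along the tool's axes as they then stand; what a row does not reach is not made up. Full scale, the value 1, is 50 mm for a shift and 0.12 rad for a turn. A row lasts 1/8 s, in which the tool goes at most 62.5 mm and 10.7 degrees, less where a joint would pass 70% of its speed; a pose out of reach is approached as far as the arm can. A call with a number of a shift or a turn outside -1 to 1 is refused whole. A call with a gripper value outside its range is refused whole. The fingers move at their own pace and stop on an object; the grip force is fixed at half the most. Time passes only in rows, so rows that do not move let the fingers close. It gives the time, the measured TCP pose, the force, the opening and the grip force at its end, in the units of the state.
- get_obs(): the state, without advancing time (a new reading comes with each control period).
- vision.get_image(name): name is "side" or "top" or "wrist"; returns a dict with "pixels" (400x640x3 uint8, red, green, blue), "depth" (400x640 float32, mm along the optical axis (not along the pixel's ray), 0 where there is no reading), "fx", "fy", "cx", "cy" (pixels), "T" (4x4, takes a point from camera to world coordinates); the wrist camera has in their place "T_tool_cam" (4x4, takes a point from camera to tool coordinates, whose origin is the TCP and whose axes are the flange's). Camera axes: x right, y down, z forward; pixel columns grow to the right and rows downward; lengths in mm; the calibration is good to about 2 mm. A picture is of the moment at which its call begins: read the wrist's pose just before it.
- ctrl.close_job(): hands the job in; it is judged then, once.
The state is a dict: "t": time; "qpos": joint angles; "qvel": joint speeds; "joint_torque": joint torques, N m; "ee_pos": TCP position; "orientation": TCP orientation; "ft_force": force on the tool from outside, world axes, zero at the start; "moment": the same for the moment, N m; "width": finger opening in mm; "grasp_force": force on a finger pad.
Only numpy, scipy, OpenCV 4.12 (cv2) and the standard library are available. Lean on these libraries where they do the work, as an engineer would, in place of code of your own. Each camera call takes 0.05 s, during which the arm holds its last target. There are 200 camera calls.

## Working session

There is one attempt and no reset: what is moved stays moved. The work goes in short steps, Python scripts to look and compute and a tool call to move; the robot and the scene stay as the last step left them, time stands still between calls to the robot, and variables do not carry over. Pictures are saved under pics/ and viewed, at most 14 in all, crops included, and the job is handed in when it is done.

Besides the shell and the picture viewer there is one more tool, called after "Request:" in YAML: its name, and indented under it one key for each argument. step_arm: Moves the arm, as the interface text tells. Its arguments: {"type":"object","properties":{"plan":{"type":"array","items":{"type":"array","items":{"type":"number","minimum":-1,"maximum":1}}}},"required":["plan"]}

```bash
mkdir -p pics; python3 - <<'E'
from workcell import get_obs, vision, ctrl
import cv2,numpy as np
o=get_obs();print({k:np.round(v,3) for k,v in o.items()})
for n in("top","side"):
    im=vision.get_image(n);cv2.imwrite(f"pics/{n}0.png",im["pixels"][:,:,::-1]);np.savez(f"{n}0.npz",**im)
    print(n,im["fx"],im["cx"],im["cy"],np.round(im["T"],3).tolist())
E
```

```text
{'t': np.float64(0.0), 'qpos': array([ 1.174,  0.424,  1.631,  0.   ,  1.089, -0.019]), 'qvel': array([-0.001,  0.   , -0.   , -0.001,  0.002, -0.002]), 'joint_torque': array([ 0.0000e+00, -5.4460e+01, -2.7366e+01,  6.4000e-02,  2.3000e-02,
       -0.0000e+00]), 'ee_pos': array([230.302, 580.381, 197.991]), 'orientation': array([-5.900e-01, -3.085e+00,  2.000e-03]), 'ft_force': array([ 0.092,  0.224, -0.264]), 'moment': array([-0.034, -0.07 ,  0.011]), 'grasp_force': np.float64(0.0), 'width': np.float64(87.737)}
top 474.7085900618512 336.15489881489043 196.2841976194084 [[-0.017, -0.989, 0.146, 323.992], [-1.0, 0.016, -0.004, 22.441], [0.002, -0.146, -0.989, 1430.433], [0.0, 0.0, 0.0, 1.0]]
side 487.39046684983134 316.5919978085489 204.37043794817455 [[0.992, -0.071, 0.105, 384.975], [-0.127, -0.558, 0.82, -904.442], [0.001, -0.827, -0.563, 679.898], [0.0, 0.0, 0.0, 1.0]]
```

View pics/top0.png

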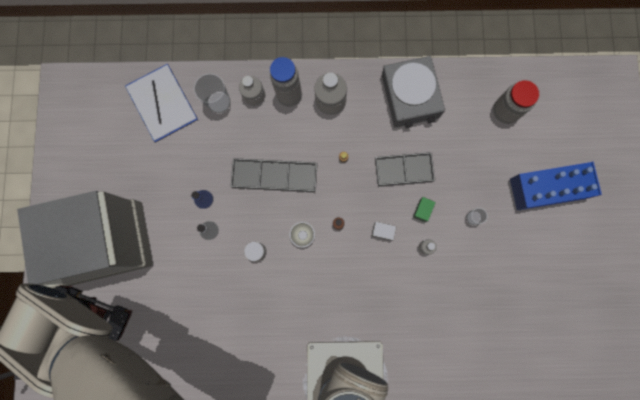

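View pics/side0.png

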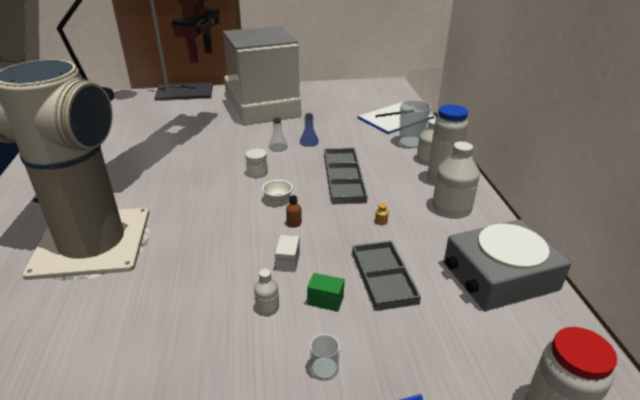

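The top view shows the long tray at about (274,176), the short tray at (404,169) and the flask at (207,230), with a blue look-alike at (203,199). The jar is at (255,252), dish (302,235), amber bottle (338,224), weight (344,156), case (384,231), green decoy (425,209), tall bottle (429,247) and beaker (476,217). The side view agrees.

```bash
cat >h.py <<'E'
import numpy as np,cv2
from workcell import get_obs,vision
def cloud(im):
    v,u=np.mgrid[:400,:640]; d=im["depth"]
    p=np.stack([(u-im["cx"])/im["fx"]*d,(v-im["cy"])/im["fy"]*d,d],-1)
    return p@im["T"][:3,:3].T+im["T"][:3,3]
def ray(im,u,v,z):
    T=im["T"];r=T[:3,:3]@np.array([(u-im["cx"])/im["fx"],(v-im["cy"])/im["fy"],1]);return T[:3,3]+r*(z-T[2,3])/r[2]
E
python3 - <<'E'
from h import *
top=dict(np.load("top0.npz"));side=dict(np.load("side0.npz"))
ct,cs=cloud(top),cloud(side)
print("bench z",np.median(ct[260:300,260:300,2]),np.median(cs[300:330,150:220,2]))
rois=dict(flask=(207,230,18,92),blue=(203,199,14,92),jar=(255,252,14,62),dish=(302,235,16,36),amber=(338,224,10,75),weight=(344,156,9,48),case=(384,231,15,48),green=(425,209,13,48),tall=(429,247,12,90),beaker=(476,217,13,60))
for n,(u,v,r,h) in rois.items():
    c0=ray(top,u,v,h/2)
    out=[]
    for c in(ct,cs):
        z=c[...,2];m=(z>8)&(z<130)&(np.hypot(c[...,0]-c0[0],c[...,1]-c0[1])<48)
        p=c[m]
        if len(p)<5: out.append(len(p));continue
        q=p[p[:,2]>p[:,2].max()-12]
        out.append((len(p),np.round(p.min(0)).tolist(),np.round(p.max(0)).tolist(),'topc',np.round((q[:,:2].min(0)+q[:,:2].max(0))/2).tolist()))
    print(n,np.round(c0[:2]),*out,sep="\n   ")
for n,(u0,v0,u1,v1) in dict(long=(222,145,330,205),short=(365,142,445,198)).items():
    g=top["pixels"][v0:v1,u0:u1]; m=((g.max(2)<125)).astype(np.uint8)
    m=cv2.morphologyEx(m,cv2.MORPH_CLOSE,np.ones((5,5)))
    C=max(cv2.findContours(m,0,2)[0],key=cv2.contourArea)
    b=cv2.boxPoints(cv2.minAreaRect(C))+[u0,v0]
    w=np.array([ray(top,*p,22)[:2] for p in b]);print(n,np.round(w).tolist(),w.mean(0),np.linalg.norm(np.diff(w,axis=0),axis=1))
    # depth-based: wall pts
    for c in (ct,cs):
        ctr=w.mean(0);mm=(c[...,2]>14)&(c[...,2]<32)&(np.abs(c[...,0]-ctr[0])<60)&(np.abs(c[...,1]-ctr[1])<150)&(np.abs(c[...,1]-ctr[1])<(150 if n=="long" else 105))
        r=cv2.minAreaRect(c[mm][:,:2].astype(np.float32));print('  depth',mm.sum(),r)
vis=cv2.resize(top["pixels"][135:285,180:500,::-1],(800,375),interpolation=2);cv2.imwrite("pics/topc.png",vis)
E
```

```text
bench z 1.170694420174982 1.4119127241251022
flask
   [435. 395.]
   (306, [393.0, 360.0, 8.0], [474.0, 435.0, 102.0], 'topc', [437.0, 401.0])
   (376, [409.0, 368.0, 8.0], [463.0, 414.0, 96.0], 'topc', [435.0, 401.0])
blue
   [526. 409.]
   (308, [486.0, 377.0, 8.0], [571.0, 446.0, 98.0], 'topc', [533.0, 417.0])
   (361, [503.0, 388.0, 8.0], [559.0, 433.0, 96.0], 'topc', [530.0, 419.0])
jar
   [369. 257.]
   (353, [343.0, 216.0, 8.0], [402.0, 303.0, 69.0], 'topc', [371.0, 255.0])
   (538, [341.0, 223.0, 8.0], [398.0, 280.0, 67.0], 'topc', [369.0, 252.0])
dish
   [418. 120.]
   (437, [381.0, 83.0, 8.0], [455.0, 154.0, 43.0], 'topc', [418.0, 119.0])
   (513, [380.0, 78.0, 9.0], [453.0, 157.0, 41.0], 'topc', [417.0, 118.0])
amber
   [447.  13.]
   (127, [432.0, -20.0, 8.0], [473.0, 52.0, 82.0], 'topc', [449.0, 11.0])
   (387, [431.0, -9.0, 8.0], [466.0, 23.0, 78.0], 'topc', [448.0, 11.0])
weight
   [654.  -9.]
   (92, [632.0, -40.0, 8.0], [696.0, 34.0, 53.0], 'topc', [653.0, -7.0])
   (219, [637.0, -27.0, 8.0], [667.0, 4.0, 52.0], 'topc', [652.0, -9.0])
case
   [ 425. -123.]
   (342, [
[... 727 characters left out ...]
, [638.0, 72.0], [542.0, 78.0]] [599.06516431 204.70050042] [ 96.00692437 260.96431517  95.8457984 ]
  depth 488 ((601.7332153320312, 204.4669189453125), (256.72467041015625, 90.05193328857422), 86.18817138671875)
  depth 668 ((600.3289794921875, 204.07266235351562), (264.8858642578125, 88.48998260498047), 86.21208190917969)
short [[652.0, -98.0], [665.0, -277.0], [570.0, -281.0], [556.0, -104.0]] [ 610.69029281 -190.20537157] [179.58144963  95.97604852 177.84284636]
  depth 338 ((613.4014892578125, -193.09698486328125), (90.41029357910156, 172.71783447265625), 4.150417327880859)
  depth 957 ((613.0267944335938, -193.1228485107422), (89.34756469726562, 175.88421630859375), 4.210508823394775)
```

View pics/topc.png

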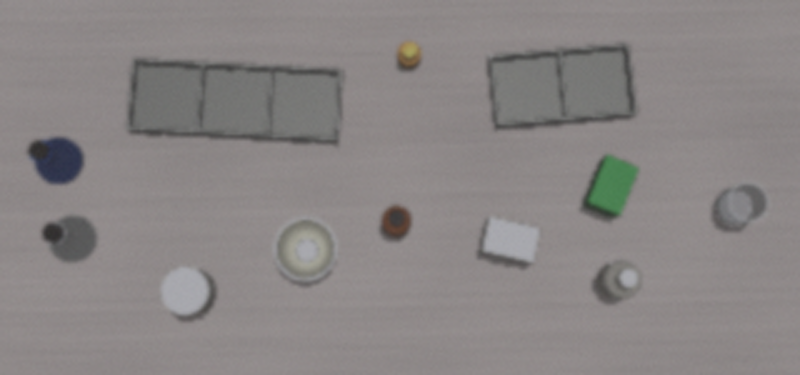

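The two views agree on positions and heights:

| Item | x, y (mm) |
|---|---|
| Flask | 436, 401 |
| Jar | 370, 254 |
| Case | 424, -123 |
| Tall bottle | 375, -250 |
| Beaker | 463, -398 |
| Long tray | 601, 204, yaw -3.8° |
| Short tray | 613, -193, yaw +4.2° |

I'll move clear of the balance, then turn the tool so that its y lies along world x, and go to the flask.

Request:
step_arm:
  plan:
    - [0.27,-0.264,-0.668,0,0,0,0]
    - [0.27,-0.264,-0.668,0,0,0,0]
    - [0.27,-0.264,-0.668,0,0,0,0]
    - [0.27,-0.264,-0.668,0,0,0,0]
    - [0.27,-0.264,-0.668,0,0,0,0]
    - [0.27,0,0,0,0,0,0.993]
    - [0.27,0,0,0,0,0,0.993]
    - [0.27,0,0,0,0,0,0.993]
    - [0.27,0,0,0,0,0,0.993]
    - [0.27,0,0,0,0,0,0.993]
    - [0.27,0,0,0,0,0,0.993]
    - [0.27,0,0,0,0,0,0.993]
    - [0.27,0,0,0,0,0,0.993]
    - [0.27,0,0,0,0,0,0.993]
    - [0.27,0,0,0,0,0,0.993]
    - [0.27,0,0.82,0,0,0,0]
    - [0.27,0,0.82,0,0,0,0]
    - [0.27,0,0.82,0,0,0,0]
    - [0.27,0,0.82,0,0,0,0]
    - [0.27,0,0.82,0,0,0,0]

```text
t: 2.6
ee_pos: [436.4, 401.3, 198.4]
orientation: [-2.22, -2.223, 0.001]
ft_force: [0.3, -0.2, -0.3]
width: 55.8
grasp_force: 0.0
```

```bash
cat >>h.py <<'E'
def st():
    from scipy.spatial.transform import Rotation as R
    o=get_obs();M=R.from_rotvec(o["orientation"]).as_matrix()
    print("t%.2f"%o["t"],np.round(o["ee_pos"],1),"q",np.round(o["qpos"],2),"yaxis",np.round(M[:,1],3),"z",np.round(M[:,2],3),"w%.1f g%.1f"%(o["width"],o["grasp_force"]),np.round(o["ft_force"],1));return o,M
def go(x,y,z):
    o,M=st();d=M.T@(np.array([x,y,z])-o["ee_pos"]);print("tool mm",np.round(d,1),"scale/50",np.round(d/50,3))
E
python3 - <<'E'
from h import *
go(436,401,45)
im=vision.get_image("side");cv2.imwrite("pics/s1.png",im["pixels"][:,:,::-1])
top=dict(np.load("top0.npz"));c=cloud(top)
z=c[...,2];m=(z>40)&(z<60)&(abs(c[...,0]-424)<50)&(abs(c[...,1]+123)<50)
print(cv2.minAreaRect(c[m][:,:2].astype(np.float32)))
s=cloud(dict(np.load("side0.npz")));z=s[...,2];m=(z>45)&(z<56)&(abs(s[...,0]-424)<50)&(abs(s[...,1]+123)<50)
print(cv2.minAreaRect(s[m][:,:2].astype(np.float32)))
E
```

```text
t2.60 [436.4 401.3 198.4] q [0.72 0.38 1.7  0.   1.06 0.72] yaxis [ 1.     0.001 -0.001] z [-0.001 -0.    -1.   ] w55.8 g0.0 [ 0.3 -0.2 -0.3]
tool mm [ -0.3  -0.3 153.4] scale/50 [-0.005 -0.007  3.068]
((424.4483947753906, -121.78665161132812), (62.06990051269531, 42.79511642456055), 75.73123931884766)
((423.726806640625, -122.75471496582031), (65.97572326660156, 42.02800369262695), 76.77861022949219)
```

View pics/s1.png

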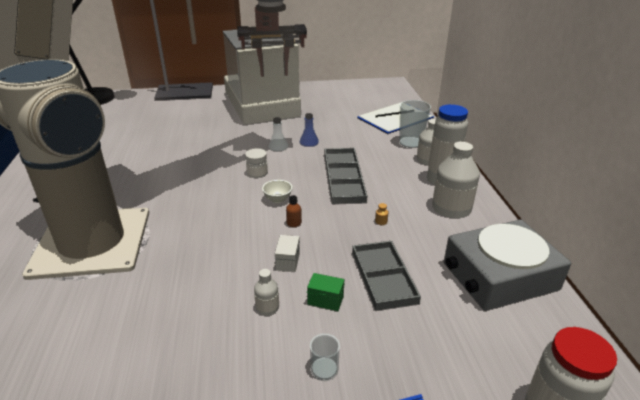

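The gripper is above the flask, near (277,135) in the picture, and nothing has been disturbed. Now descend and close.

Request:
step_arm:
  plan:
    - [0.27,0,0,0.7,0,0,0]
    - [0.27,0,0,0.7,0,0,0]
    - [0.27,0,0,0.7,0,0,0]
    - [0.27,0,0,0.5,0,0,0]
    - [0.27,0,0,0.3,0,0,0]
    - [0.27,0,0,0.16,0,0,0]
    - [0.27,0,0,0,0,0,0]
    - [-1,0,0,0,0,0,0]
    - [-1,0,0,0,0,0,0]
    - [-1,0,0,0,0,0,0]
    - [-1,0,0,0,0,0,0]
    - [-1,0,0,0,0,0,0]

```text
t: 4.15
ee_pos: [435.6, 401.9, 46.1]
orientation: [2.22, 2.223, 0.001]
ft_force: [-0.2, 0.4, 2.4]
width: 24.0
grasp_force: 30.0
```

Neck gripped at 24 mm. Lift, carry to the middle bay and lower to just above the floor.

Request:
step_arm:
  plan:
    - [-1,0,0,-0.2,0,0,0]
    - [-1,0,0,-0.5,0,0,0]
    - [-1,0,0,-0.6,0,0,0]
    - [-1,0,0,-0.5,0,0,0]
    - [-1,0,0,-0.2,0,0,0]
    - [-1,-0.2,0.16,0,0,0,0]
    - [-1,-0.5,0.42,0,0,0,0]
    - [-1,-0.6,0.5,0,0,0,0]
    - [-1,-0.6,0.5,0,0,0,0]
    - [-1,-0.6,0.5,0,0,0,0]
    - [-1,-0.6,0.5,0,0,0,0]
    - [-1,-0.5,0.42,0,0,0,0]
    - [-1,-0.34,0.3,0,0,0,0]
    - [-1,0,0,0,0,0,0]
    - [-1,0,0,0,0,0,0]

```text
t: 6.02
ee_pos: [599.7, 205.2, 145.2]
orientation: [-2.219, -2.222, 0.002]
ft_force: [-0.3, 0.3, -0.9]
width: 24.0
grasp_force: 29.9
```

```bash
python3 - <<'E'
from h import *
go(601,204,52)
E
```

```text
t6.03 [599.7 205.2 145.2] q [0.31 0.5  1.65 0.   1.   0.31] yaxis [ 1.     0.001 -0.001] z [-0.001 -0.    -1.   ] w24.0 g29.9 [-0.3  0.3 -0.9]
tool mm [-1.1  1.4 93.2] scale/50 [-0.023  0.028  1.864]
```

Request:
step_arm:
  plan:
    - [-1,0,0,0.4,0,0,0]
    - [-1,0,0.02,0.6,0,0,0]
    - [-1,-0.02,0,0.5,0,0,0]
    - [-1,0,0,0.24,0,0,0]
    - [-1,0,0,0.08,0,0,0]
    - [-1,0,0,0.04,0,0,0]
    - [-1,0,0,0,0,0,0]
    - [-1,0,0,0,0,0,0]

```text
t: 7.02
ee_pos: [602.0, 204.0, 53.5]
orientation: [2.22, 2.223, 0.002]
ft_force: [-0.1, -0.8, -1.1]
width: 24.3
grasp_force: 29.9
```

Request:
step_arm:
  plan:
    - [-1,0,0,0.02,0,0,0]
    - [0.2,0,0,0,0,0,0]
    - [0.2,0,0,0,0,0,0]
    - [0.2,0,0,0,0,0,0]
    - [0.2,0,0,-0.3,0,0,0]
    - [0.2,0,0,-0.7,0,0,0]
    - [0.2,0,0,-0.7,0,0,0]
    - [0.2,0,0,-0.3,0,0,0]
    - [0.9,0.06,-0.3,0,0,0,0]
    - [0.9,0.14,-0.65,0,0,0,0]
    - [0.9,0.16,-0.75,0,0,0,0]
    - [0.9,0.16,-0.75,0,0,0,0]
    - [0.9,0.16,-0.75,0,0,0,0]
    - [0.9,0.16,-0.74,0,0,0,0]
    - [0.9,0.1,-0.45,0,0,0,0]
    - [0.9,0.06,-0.25,0,0,0,0]
    - [0.9,0,0,0,0,0,0]

```text
t: 9.15
ee_pos: [369.2, 253.7, 151.7]
orientation: [2.219, 2.224, -0.0]
ft_force: [0.3, -0.4, -0.2]
width: 83.4
grasp_force: 0.0
```

```bash
python3 - <<'E'
from h import *
go(370,254,21)
im=vision.get_image("side");cv2.imwrite("pics/s2.png",im["pixels"][60:300,200:520,::-1])
c=cloud(im);z=c[...,2];m=(z>80)&(z<125)&(np.hypot(c[...,0]-601,c[...,1]-204)<40);p=c[m];print(len(p),p.min(0),p.max(0))
E
```

```text
t9.15 [369.2 253.7 151.7] q [ 0.58  0.23  2.05 -0.    0.86  0.57] yaxis [1.    0.002 0.   ] z [ 0. -0. -1.] w83.4 g0.0 [ 0.3 -0.4 -0.2]
tool mm [  0.3   0.8 130.7] scale/50 [0.006 0.016 2.614]
93 [590.05027294 186.90721708  80.02367381] [615.043605   213.74707281 102.28489876]
```

View pics/s2.png

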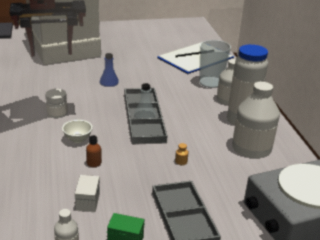

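The flask stands upright in the middle bay (crop about (146,100)), and the jar is still at (57,103). Descend on the jar.

Request:
step_arm:
  plan:
    - [0.9,0,0,0.6,0,0,0]
    - [0.9,0,0,0.7,0,0,0]
    - [0.9,0,0.02,0.6,0,0,0]
    - [0.9,0,0,0.4,0,0,0]
    - [0.9,0,0,0.2,0,0,0]
    - [0.9,0,0,0.1,0,0,0]
    - [0.9,0,0,0,0,0,0]
    - [-1,0,0,0,0,0,0]
    - [-1,0,0,0,0,0,0]
    - [-1,0,0,0,0,0,0]
    - [-1,0,0,0,0,0,0]
    - [-1,0,0,0,0,0,0]

```text
t: 10.7
ee_pos: [370.7, 253.7, 22.1]
orientation: [2.22, 2.223, 0.001]
ft_force: [-0.2, -1.2, 6.1]
width: 55.5
grasp_force: 30.0
```

Jar gripped at 55.5 mm. Lift it and carry it high over everything to the short tray's +y bay at (610,-151).

Request:
step_arm:
  plan:
    - [-1,0,0,-0.2,0,0,0]
    - [-1,0,0,-0.5,0,0,0]
    - [-1,0,0,-0.6,0,0,0]
    - [-1,0,0,-0.6,0,0,0]
    - [-1,0,0,-0.4,0,0,0]
    - [-1,0,0,-0.1,0,0,0]
    - [-1,-0.24,0.14,0,0,0,0]
    - [-1,-0.6,0.36,0,0,0,0]
    - [-1,-0.8,0.475,0,0,0,0]
    - [-1,-0.8,0.475,0,0,0,0]
    - [-1,-0.8,0.475,0,0,0,0]
    - [-1,-0.8,0.475,0,0,0,0]
    - [-1,-0.8,0.475,0,0,0,0]
    - [-1,-0.8,0.475,0,0,0,0]
    - [-1,-0.8,0.475,0,0,0,0]
    - [-1,-0.8,0.475,0,0,0,0]
    - [-1,-0.6,0.36,0,0,0,0]
    - [-1,-0.24,0.14,0,0,0,0]
    - [-1,0,0,0,0,0,0]
    - [-1,0,0,0,0,0,0]

```text
t: 13.2
ee_pos: [609.9, -149.1, 141.2]
orientation: [-2.218, -2.222, 0.001]
ft_force: [0.6, -0.1, -1.2]
width: 55.4
grasp_force: 30.0
```

```bash
python3 - <<'E'
from h import *
go(610,-151,29)
E
```

```text
t13.20 [ 609.9 -149.1  141.2] q [-0.26  0.5   1.66  0.    0.99 -0.26] yaxis [ 1.     0.002 -0.002] z [-0.002  0.001 -1.   ] w55.4 g30.0 [ 0.6 -0.1 -1.2]
tool mm [ -2.    0.3 112.2] scale/50 [-0.04   0.005  2.244]
```

Request:
step_arm:
  plan:
    - [-1,-0.02,0,0.4,0,0,0]
    - [-1,-0.02,0,0.6,0,0,0]
    - [-1,0,0,0.6,0,0,0]
    - [-1,0,0,0.36,0,0,0]
    - [-1,0,0,0.18,0,0,0]
    - [-1,0,0,0.08,0,0,0]
    - [-1,0,0,0.04,0,0,0]
    - [-1,0,0,0,0,0,0]
    - [-1,0,0,0,0,0,0]

```text
t: 14.32
ee_pos: [611.4, -152.2, 29.4]
orientation: [2.219, 2.222, 0.001]
ft_force: [0.3, -0.8, -0.4]
width: 55.7
grasp_force: 30.0
```

Request:
step_arm:
  plan:
    - [-1,0,0,0.02,0,0,0]
    - [0.7,0,0,0,0,0,0]
    - [0.7,0,0,0,0,0,0]
    - [0.7,0,0,0,0,0,0]
    - [0.7,0,0,-0.3,0,0,0]
    - [0.7,0,0,-0.7,0,0,0]
    - [0.7,0,0,-0.8,0,0,0]
    - [0.7,0,0,-0.6,0,0,0]
    - [0.7,-0.3,-0.18,0,0,0,0]
    - [0.7,-0.7,-0.42,0,0,0,0]
    - [0.7,-0.8,-0.48,0,0,0,0]
    - [0.7,-0.8,-0.48,0,0,0,0]
    - [0.7,-0.8,-0.48,0,0,0,0]
    - [0.7,-0.8,-0.48,0,0,0,0]
    - [0.7,-0.5,-0.31,0,0,0,0]
    - [0.7,-0.02,-0.14,0,0,0,0]
    - [0.7,0,0,0,0,0,0]

```text
t: 16.45
ee_pos: [461.8, -387.7, 147.1]
orientation: [-2.22, -2.221, -0.0]
ft_force: [-0.2, 0.7, 0.0]
width: 74.7
grasp_force: 0.0
```

```bash
python3 - <<'E'
from h import *
go(463,-398,21)
im=vision.get_image("top");cv2.imwrite("pics/t3.png",cv2.resize(im["pixels"][135:285,180:500,::-1],(800,375)))
c=cloud(im);z=c[...,2];m=(z>58)&(z<80)&(np.hypot(c[...,0]-611,c[...,1]+151)<40);p=c[m];print(len(p),p.min(0),p.max(0))
E
```

```text
t16.45 [ 461.8 -387.7  147.1] q [-0.72  0.45  1.72  0.    0.97 -0.72] yaxis [ 1.     0.    -0.001] z [-0.001  0.001 -1.   ] w74.7 g0.0 [-0.2  0.7  0. ]
tool mm [-10.4   1.4 126. ] scale/50 [-0.209  0.028  2.521]
285 [ 581.30913929 -177.65309305   60.71541001] [ 636.22688097 -123.97742863   77.25442755]
```

View pics/t3.png

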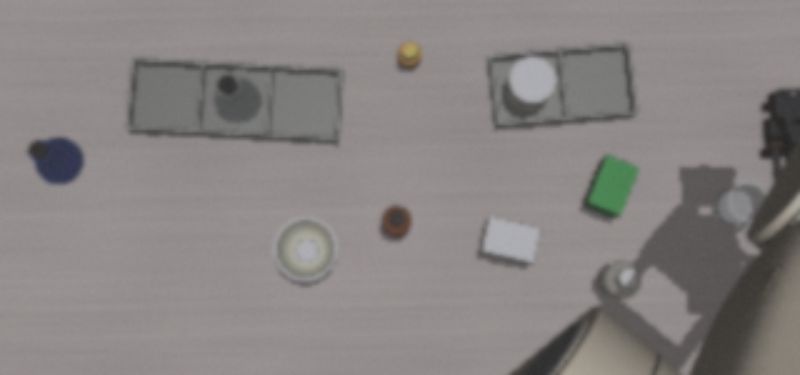

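The jar is centred in its bay (532,82) at about (609,-151), and the flask is in the middle bay (238,98). I'm 10 mm short of the beaker, so correct that while descending.

Request:
step_arm:
  plan:
    - [0.7,-0.2,0.03,0,0,0,0]
    - [0.7,0,0,0.5,0,0,0]
    - [0.7,0,0,0.7,0,0,0]
    - [0.7,0,0,0.6,0,0,0]
    - [0.7,0,0,0.4,0,0,0]
    - [0.7,0,0,0.2,0,0,0]
    - [0.7,0,0,0.1,0,0,0]
    - [0.7,0,0,0,0,0,0]
    - [-1,0,0,0,0,0,0]
    - [-1,0,0,0,0,0,0]
    - [-1,0,0,0,0,0,0]
    - [-1,0,0,0,0,0,0]
    - [-1,0,0,0,0,0,0]

```text
t: 18.12
ee_pos: [464.5, -398.5, 23.2]
orientation: [2.22, 2.223, -0.0]
ft_force: [-2.1, -0.2, 5.8]
width: 46.9
grasp_force: 30.0
```

Beaker gripped at 46.9 mm. Carry it to (616,-235).

Request:
step_arm:
  plan:
    - [-1,0,0,-0.2,0,0,0]
    - [-1,0,0,-0.5,0,0,0]
    - [-1,0,0,-0.6,0,0,0]
    - [-1,0,0,-0.5,0,0,0]
    - [-1,0,0,-0.3,0,0,0]
    - [-1,0,0,-0.1,0,0,0]
    - [-1,0.17,0.15,0,0,0,0]
    - [-1,0.45,0.42,0,0,0,0]
    - [-1,0.6,0.56,0,0,0,0]
    - [-1,0.6,0.56,0,0,0,0]
    - [-1,0.6,0.56,0,0,0,0]
    - [-1,0.45,0.42,0,0,0,0]
    - [-1,0.3,0.27,0,0,0,0]
    - [-1,0.1,0.09,0,0,0,0]
    - [-1,0,0,0,0,0,0]
    - [-1,0,0,0,0,0,0]

```text
t: 20.12
ee_pos: [615.0, -235.4, 132.7]
orientation: [-2.221, -2.222, 0.001]
ft_force: [-0.5, -0.6, 0.4]
width: 46.9
grasp_force: 30.0
```

```bash
python3 - <<'E'
from h import *
go(616,-235,30)
E
```

```text
t20.12 [ 615.  -235.4  132.7] q [-0.38  0.55  1.6  -0.    1.   -0.38] yaxis [ 1.  0. -0.] z [-0.  0. -1.] w46.9 g30.0 [-0.5 -0.6  0.4]
tool mm [  0.4   1.1 102.7] scale/50 [0.007 0.022 2.053]
```

Request:
step_arm:
  plan:
    - [-1,0,0.02,0.4,0,0,0]
    - [-1,0,0,0.6,0,0,0]
    - [-1,0,0,0.5,0,0,0]
    - [-1,0,0,0.3,0,0,0]
    - [-1,0,0,0.16,0,0,0]
    - [-1,0,0,0.06,0,0,0]
    - [-1,0,0,0.04,0,0,0]
    - [-1,0,0,0,0,0,0]
    - [-1,0,0,0,0,0,0]

```text
t: 21.25
ee_pos: [617.0, -234.7, 30.3]
orientation: [2.219, 2.222, 0.001]
ft_force: [-0.1, 0.9, 0.2]
width: 47.0
grasp_force: 30.0
```

Request:
step_arm:
  plan:
    - [-1,0,0,0.02,0,0,0]
    - [0.6,0,0,0,0,0,0]
    - [0.6,0,0,0,0,0,0]
    - [0.6,0,0,0,0,0,0]
    - [0.6,0,0,-0.3,0,0,0]
    - [0.6,0,0,-0.7,0,0,0]
    - [0.6,0,0,-0.8,0,0,0]
    - [0.6,0,0,-0.6,0,0,0]
    - [0.6,0,-0.3,-0.1,0,0,0]
    - [0.6,-0.04,-0.7,0,0,0,0]
    - [0.6,-0.05,-0.8,0,0,0,0]
    - [0.6,-0.05,-0.8,0,0,0,0]
    - [0.6,-0.05,-0.8,0,0,0,0]
    - [0.6,-0.05,-0.7,0,0,0,0]
    - [0.6,-0.05,-0.5,0,0,0,0]
    - [0.6,0,-0.22,0,0,0,0]
    - [0.6,0,0,0,0,0,0]

```text
t: 23.38
ee_pos: [374.9, -249.2, 153.5]
orientation: [-2.22, -2.222, 0.0]
ft_force: [0.7, 0.6, 0.1]
width: 70.6
grasp_force: 0.0
```

```bash
python3 - <<'E'
from h import *
go(375,-250,17)
im=vision.get_image("side")
c=cloud(im);z=c[...,2];m=(z>50)&(z<80)&(np.hypot(c[...,0]-616,c[...,1]+235)<38);p=c[m];print(len(p),p.min(0),p.max(0))
E
```

```text
t23.38 [ 374.9 -249.2  153.5] q [-0.61  0.23  2.04  0.    0.87 -0.61] yaxis [ 1.     0.001 -0.   ] z [-0.  0. -1.] w70.6 g0.0 [0.7 0.6 0.1]
tool mm [-8.000e-01  1.000e-01  1.365e+02] scale/50 [-1.700e-02  2.000e-03  2.731e+00]
382 [ 591.4350088  -260.32683101   50.20180869] [ 638.42445031 -207.08967534   71.20234903]
```

Request:
step_arm:
  plan:
    - [0.6,0,0,0.5,0,0,0]
    - [0.6,0,0,0.7,0,0,0]
    - [0.6,0,0,0.7,0,0,0]
    - [0.6,0,0,0.4,0,0,0]
    - [0.6,0,0,0.25,0,0,0]
    - [0.6,0,0,0.15,0,0,0]
    - [0.6,0,0,0,0,0,0]
    - [-1,0,0,0,0,0,0]
    - [-1,0,0,0,0,0,0]
    - [-1,0,0,0,0,0,0]
    - [-1,0,0,0,0,0,0]
    - [-1,0,0,0,0,0,0]

```text
t: 24.92
ee_pos: [376.1, -249.7, 19.1]
orientation: [2.219, 2.222, 0.0]
ft_force: [0.1, 0.5, 5.2]
width: 43.0
grasp_force: 30.0
```

Tall bottle gripped at 43 mm. Carry it high to the +y bay (606.5, 288).

Request:
step_arm:
  plan:
    - [-1,0,0,-0.2,0,0,0]
    - [-1,0,0,-0.6,0,0,0]
    - [-1,0,0,-0.7,0,0,0]
    - [-1,0,0,-0.7,0,0,0]
    - [-1,0,0,-0.4,0,0,0]
    - [-1,0.2,0.086,0,0,0,0]
    - [-1,0.5,0.214,0,0,0,0]
    - [-1,0.8,0.343,0,0,0,0]
    - [-1,0.8,0.343,0,0,0,0]
    - [-1,0.8,0.343,0,0,0,0]
    - [-1,0.8,0.343,0,0,0,0]
    - [-1,0.8,0.343,0,0,0,0]
    - [-1,0.8,0.343,0,0,0,0]
    - [-1,0.8,0.343,0,0,0,0]
    - [-1,0.8,0.343,0,0,0,0]
    - [-1,0.8,0.343,0,0,0,0]
    - [-1,0.8,0.343,0,0,0,0]
    - [-1,0.8,0.343,0,0,0,0]
    - [-1,0.75,0.322,0,0,0,0]
    - [-1,0.5,0.214,0,0,0,0]

```text
t: 27.42
ee_pos: [604.3, 290.5, 146.7]
orientation: [-2.218, -2.224, 0.004]
ft_force: [-1.1, -0.5, -1.5]
width: 43.4
grasp_force: 30.0
```

Request:
step_arm:
  plan:
    - [-1,0,0,0,0,0,0]
    - [-1,0,0,0,0,0,0]
    - [-1,0,0,0,0,0,0]

```text
t: 27.8
ee_pos: [604.6, 287.3, 148.3]
orientation: [-2.221, -2.222, 0.002]
ft_force: [-0.6, -0.1, -0.9]
width: 42.9
grasp_force: 30.0
```

```bash
python3 - <<'E'
from h import *
go(606.5,288,26)
E
```

```text
t27.80 [604.6 287.3 148.3] q [ 0.43  0.54  1.56 -0.    1.04  0.43] yaxis [ 1.     0.001 -0.001] z [-0.001 -0.001 -1.   ] w42.9 g30.0 [-0.6 -0.1 -0.9]
tool mm [  0.8   2.  122.3] scale/50 [0.015 0.041 2.446]
```

Request:
step_arm:
  plan:
    - [-1,0.02,0.02,0.4,0,0,0]
    - [-1,0,0.02,0.6,0,0,0]
    - [-1,0,0,0.6,0,0,0]
    - [-1,0,0,0.4,0,0,0]
    - [-1,0,0,0.24,0,0,0]
    - [-1,0,0,0.12,0,0,0]
    - [-1,0,0,0.08,0,0,0]
    - [-1,0,0,0,0,0,0]
    - [-1,0,0,0,0,0,0]

```text
t: 28.92
ee_pos: [607.8, 289.6, 27.4]
orientation: [2.22, 2.223, 0.002]
ft_force: [-0.3, 0.7, -1.0]
width: 42.9
grasp_force: 30.0
```

Request:
step_arm:
  plan:
    - [-1,0,0,0.03,0,0,0]
    - [0.6,0,0,0,0,0,0]
    - [0.6,0,0,0,0,0,0]
    - [0.6,0,0,0,0,0,0]
    - [0.6,0,0,-0.3,0,0,0]
    - [0.6,0,0,-0.8,0,0,0]
    - [0.6,0,0,-0.9,0,0,0]
    - [0.6,0,0,-0.6,0,0,0]
    - [0.6,-0.3,-0.134,0,0,0,0]
    - [0.6,-0.6,-0.267,0,0,0,0]
    - [0.6,-0.8,-0.356,0,0,0,0]
    - [0.6,-0.8,-0.356,0,0,0,0]
    - [0.6,-0.8,-0.356,0,0,0,0]
    - [0.6,-0.8,-0.356,0,0,0,0]
    - [0.6,-0.8,-0.356,0,0,0,0]
    - [0.6,-0.8,-0.356,0,0,0,0]
    - [0.6,-0.8,-0.356,0,0,0,0]
    - [0.6,-0.8,-0.356,0,0,0,0]
    - [0.6,-0.6,-0.267,0,0,0,0]
    - [0.6,-0.32,-0.144,0,0,0,0]

```text
t: 31.42
ee_pos: [422.4, -123.1, 154.4]
orientation: [-2.221, -2.22, 0.002]
ft_force: [1.2, 0.3, 0.2]
width: 70.1
grasp_force: 0.0
```

Request:
step_arm:
  plan:
    - [0.6,0,0,0,0,0,1]
    - [0.6,0,0,0,0,0,1]
    - [0.6,0,0,0,0,0,0]
    - [0.6,0,0,0,0,0,0]

```text
t: 31.92
ee_pos: [424.2, -121.8, 154.9]
orientation: [-2.467, -1.944, 0.001]
ft_force: [0.5, 0.3, 0.3]
width: 70.2
grasp_force: 0.0
```

```bash
python3 - <<'E'
from h import *
go(424,-122.3,20)
im=vision.get_image("side");cv2.imwrite("pics/s4.png",im["pixels"][:,:,::-1])
c=cloud(im);z=c[...,2]
m=(z>78)&(z<110)&(np.hypot(c[...,0]-607,c[...,1]-288)<35);p=c[m];print(len(p),p.min(0),p.max(0))
m=(z>45)&(z<56)&(abs(c[...,0]-424)<50)&(abs(c[...,1]+123)<50)
print(cv2.minAreaRect(c[m][:,:2].astype(np.float32)))
E
```

```text
t31.93 [ 424.2 -121.8  154.9] q [-0.31  0.22  2.06 -0.    0.87 -0.07] yaxis [ 0.972 -0.234 -0.001] z [-0.001  0.    -1.   ] w70.2 g0.0 [0.5 0.3 0.3]
tool mm [-5.000e-01  1.000e-01  1.349e+02] scale/50 [-1.000e-02  2.000e-03  2.697e+00]
71 [596.08064426 277.33338636  78.20520141] [616.90158356 301.73829963  98.96769807]
((423.7793273925781, -122.96475982666016), (65.43850708007812, 41.77824783325195), 76.86912536621094)
```

View pics/s4.png

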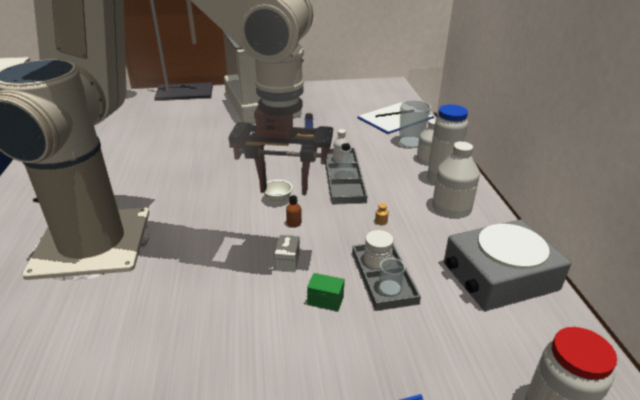

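Four pieces stand in their bays (bottle 342,145; jar 379,248; beaker 391,280). The gripper is over the case with matching yaw, so descend and grip.

Request:
step_arm:
  plan:
    - [0.6,0,0,0.5,0,0,0]
    - [0.6,0,0,0.7,0,0,0]
    - [0.6,0,0,0.7,0,0,0]
    - [0.6,0,0,0.4,0,0,0]
    - [0.6,0,0,0.25,0,0,0]
    - [0.6,0,0,0.13,0,0,0]
    - [0.6,0,0,0,0,0,0]
    - [-1,0,0,0,0,0,0]
    - [-1,0,0,0,0,0,0]
    - [-1,0,0,0,0,0,0]
    - [-1,0,0,0,0,0,0]
    - [-1,0,0,0,0,0,0]

```text
t: 33.48
ee_pos: [425.3, -122.0, 21.6]
orientation: [2.47, 1.941, 0.001]
ft_force: [0.1, -0.2, 4.4]
width: 41.1
grasp_force: 30.0
```

Request:
step_arm:
  plan:
    - [-1,0,0,-0.2,0,0,0]
    - [-1,0,0,-0.6,0,0,0]
    - [-1,0,0,-0.7,0,0,0]
    - [-1,0,0,-0.5,0,0,0]
    - [-1,0,0,-0.2,0,0,0]
    - [-1,0,0,0,0,0,-0.7]
    - [-1,0,0,0,0,0,-0.7]
    - [-1,0,0,0,0,0,0]
    - [-1,0,0,0,0,0,0]

```text
t: 34.6
ee_pos: [424.6, -121.7, 130.9]
orientation: [-2.3, -2.139, 0.001]
ft_force: [0.8, -0.0, -0.2]
width: 41.1
grasp_force: 30.0
```

```bash
python3 - <<'E'
from h import *
go(595.5,120.5,131)
E
```

```text
t34.60 [ 424.6 -121.7  130.9] q [-0.31  0.26  2.07 -0.    0.81 -0.23] yaxis [ 0.997 -0.072 -0.001] z [-0.001  0.    -1.   ] w41.1 g30.0 [ 0.8 -0.  -0.2]
tool mm [ 2.539e+02  1.530e+02 -2.000e-01] scale/50 [ 5.079e+00  3.060e+00 -4.000e-03]
```

Request:
step_arm:
  plan:
    - [-1,0.25,0.15,0,0,0,0]
    - [-1,0.5,0.3,0,0,0,0]
    - [-1,0.7,0.42,0,0,0,0]
    - [-1,0.7,0.42,0,0,0,0]
    - [-1,0.7,0.42,0,0,0,0]
    - [-1,0.7,0.42,0,0,0,0]
    - [-1,0.7,0.42,0,0,0,0]
    - [-1,0.5,0.3,0,0,0,0]
    - [-1,0.33,0.21,0,0,0,0]
    - [-1,0,0,0,0,0,0]
    - [-1,0,0,0,0,0,0]
    - [-1,0,0,0,0,0,0]

```text
t: 36.1
ee_pos: [594.8, 119.8, 131.2]
orientation: [-2.299, -2.14, 0.001]
ft_force: [-0.1, 0.4, -0.9]
width: 41.4
grasp_force: 30.0
```

```bash
python3 - <<'E'
from h import *
go(595.5,120.5,29)
E
```

```text
t36.10 [594.8 119.8 131.2] q [ 0.18  0.48  1.72 -0.    0.94  0.25] yaxis [ 0.997 -0.072 -0.001] z [-0.001 -0.    -1.   ] w41.4 g30.0 [-0.1  0.4 -0.9]
tool mm [  0.8   0.7 102.2] scale/50 [0.016 0.013 2.045]
```

Request:
step_arm:
  plan:
    - [-1,0.02,0.01,0.4,0,0,0]
    - [-1,0,0,0.6,0,0,0]
    - [-1,0,0,0.5,0,0,0]
    - [-1,0,0,0.3,0,0,0]
    - [-1,0,0,0.16,0,0,0]
    - [-1,0,0,0.06,0,0,0]
    - [-1,0,0,0.02,0,0,0]
    - [-1,0,0,0,0,0,0]
    - [-1,0,0,0,0,0,0]

```text
t: 37.22
ee_pos: [596.4, 121.8, 29.8]
orientation: [2.298, 2.141, 0.001]
ft_force: [-0.2, 0.0, -0.6]
width: 41.4
grasp_force: 30.0
```

Request:
step_arm:
  plan:
    - [-1,0,0,0.02,0,0,0]
    - [0.4,0,0,0,0,0,0]
    - [0.4,0,0,0,0,0,0]
    - [0.4,0,0,0,0,0,0]
    - [0.4,0,0,-0.3,0,0,0]
    - [0.4,0,0,-0.8,0,0,0]
    - [0.4,0,0,-0.9,0,0,0]
    - [0.4,0,0,-0.8,0,0,0]
    - [0.4,-0.4,-0.5,0,0,0,0]
    - [0.4,-0.5,-0.7,0,0,0,0]
    - [0.4,-0.5,-0.7,0,0,0,0]
    - [0.4,-0.4,-0.5,0,0,0,0]
    - [0.4,0,0,0,0,0,0]

```text
t: 38.85
ee_pos: [468.7, 39.6, 169.2]
orientation: [2.3, 2.14, 0.0]
ft_force: [0.5, -0.3, -0.5]
width: 61.4
grasp_force: 0.0
```

```bash
python3 - <<'E'
from h import *
st()
a=vision.get_image("side");b=vision.get_image("top");cv2.imwrite("pics/s5.png",a["pixels"][:,:,::-1])
cv2.imwrite("pics/t5.png",cv2.resize(b["pixels"][135:285,180:500,::-1],(800,375)))
for n,x,y,h in (("flask",601,204,92),("tall",606.5,288,90),("case",595.5,120.5,48),("jar",610,-151,62),("beaker",616,-235,60),("amber",448,11,75),("dish",417,118,36),("weight",652,-8,48)):
  for im in(a,b):
    c=cloud(im);z=c[...,2];m=(z>h-8)&(z<h+20)&(abs(c[...,0]-x)<40)&(abs(c[...,1]-y)<40);p=c[m]
    if len(p): print(n,len(p),np.round((p.min(0)+p.max(0))/2)[:2],"off",np.round((p.min(0)+p.max(0))[:2]/2-[x,y]),"zmax %.0f"%p[:,2].max())
E
```

```text
t38.85 [468.7  39.6 169.2] q [ 0.06  0.24  1.99 -0.    0.92  0.13] yaxis [ 0.997 -0.072  0.   ] z [ 0. -0. -1.] w61.4 g0.0 [ 0.5 -0.3 -0.5]
flask 83 [602. 202.] off [ 1. -2.] zmax 102
flask 68 [602. 202.] off [ 1. -2.] zmax 104
tall 60 [606. 288.] off [-0. -0.] zmax 101
tall 50 [607. 290.] off [0. 2.] zmax 102
case 316 [593. 120.] off [-2. -1.] zmax 59
case 124 [597. 121.] off [1. 1.] zmax 62
jar 510 [ 609. -152.] off [-1. -1.] zmax 73
jar 288 [ 608. -151.] off [-2.  0.] zmax 76
beaker 344 [ 615. -234.] off [-1.  1.] zmax 69
beaker 86 [ 615. -234.] off [-1.  1.] zmax 74
amber 53 [448.  10.] off [-0. -1.] zmax 79
amber 4 [451.   4.] off [ 3. -7.] zmax 76
dish 242 [417. 118.] off [-0.  0.] zmax 40
dish 56 [422. 122.] off [5. 4.] zmax 41
weight 52 [651.  -8.] off [-1. -0.] zmax 52
weight 33 [654.  -7.] off [2. 1.] zmax 54
```

View pics/s5.png

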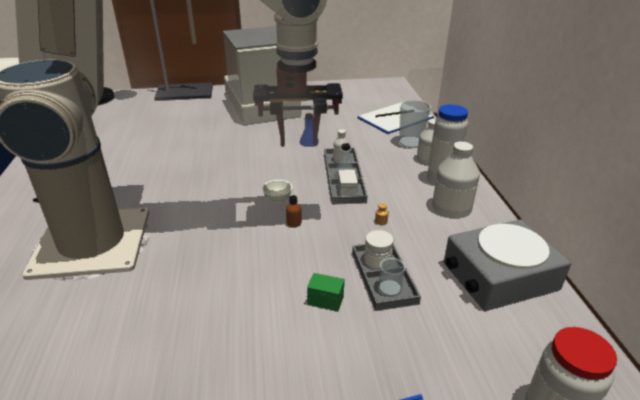

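View pics/t5.png

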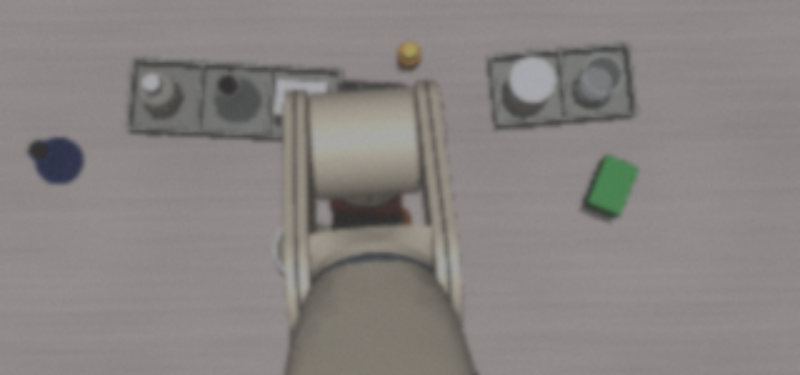

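All five pieces stand within about 2 mm of their bay centres. The bystanders haven't moved (amber bottle 294,212; weight 382,214; dish 277,191), and the gripper is clear.

```bash
python3 -c "
from workcell import ctrl;print(ctrl.close_job())"
```

```text
the job is handed in; nothing more can be done
None
```

Both kits are made up and the job is handed in at about 39 s: all five pieces stood within about 2 mm of their bay centres, and the amber bottle, dish and weight were not disturbed; no verdict came back.

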